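Clamp the amber dye jar and unscrew its tight cap

TASK

The cap of the amber dye jar is on tight and the jar stands loose in the cam clamp. Swing the red-handled lever fully round to its closed stop so that the jaw braces the jar, leave it shut, then unscrew the white cap (anticlockwise from above), stop turning as soon as the thread lets go and before the lugs run against the next one, and only then raise the cap gently straight up so that it can drip back into the jar. Finish still holding it in the gripper, level over the middle of the mouth, with about 2 cm of air between the lower edge of the cap and the rim of the jar; the jar must not turn or rise in the clamp, and the printing blocks, brush and cutter around the work stay where they are.

Things in the scene. Friction and masses are not known exactly. Their poses are not given: they have to be found in the camera images.
- clamp: cam clamp: plywood board 110 x 262 x 18 mm, fixed on the table, with a wooden V-block, sliding jaw and eccentric lever. Origin: on the table, under the middle of the jar's place; z up, +y towards the V-block, jaw and lever towards -y. V-block and jaw reach 66 mm above the table.
- jar: amber glass screw jar with a paper label, 58 mm across, rim 92 mm above its underside, neck 38 mm across, about 0.3 kg, standing on the clamp's board (18 mm above the table) with up to 4 mm of play; closing the lever pushes it home into the V. Origin: centre of its underside, z up. Its shoulder lies below 73 mm, about 9 mm under the cap's edge.
- cap: white ribbed plastic screw cap, 54 mm across, 22 mm high, 55 g. Origin: centre of its lower edge, z up; screwed tight, 82 mm above the jar's underside (10 mm below the rim). Three inner lugs sit under three thread ramps on the neck; a sprung liner (about 20 N) makes it tight, about 0.5 N m to turn: grip its side with 40 N or more, fingertips at most 28 mm below its top.
- cap_top (a point): centre of the cap's flat top, 22 mm above cap. Turning, seen from above: anticlockwise loosens; the cap rises 2 mm in a turn of 50 to 60 degrees from its start and is then free of the thread and can be lifted; about 70 degrees is right, and nearing 95 degrees the lugs run against the next thread: too far.
- cap_mark (a point): a point on the cap's own +x axis, 27 mm from its centre, 10 mm above its lower edge (not visible). The cap's yaw minus the jar's yaw is 1 to 9 degrees at the start; the thread is free from 61 to 96 degrees.
- jar_mouth (a point): centre of the jar's rim, 92 mm above its underside
- jar_side (a point): a point on the jar's wall on its own +x axis, 29 mm from its centre and 35 mm above its underside (not visible)
- lever (a joint): angle of the clamp's cam lever in rad: 0 open (arm towards the clamp's -y, away from the jar), growing clockwise seen from above to 1.57 at its closed stop (arm towards the clamp's -x). A push of 4 to 9 N at the handle moves it; the spiral cam locks itself: it stays where it is left.
- lever_grip (a point): on the axis of the lever's upright red handle (round, 21 mm across, 54 mm high), 13 mm below its top, 93 mm above the table. The handle goes round the pivot with a radius of 100 mm; free all round above 55 mm from the table.
- lever_pivot (a point): fixed point on the lever's vertical pivot axis, at the height of lever_grip
- jaw: the clamp's spring-backed jaw with a black rubber pad, 48 mm wide; shut it presses the jar into the V-block with about 35 N
- print_block_a: wooden printing block with a turned grip, 50 x 62 x 68 mm, origin under its centre: leave alone
- print_block_b: second such wooden printing block, 50 x 62 x 68 mm, origin under its centre: leave alone
- brush: flat brush with a wooden handle, 194 mm long, lying on the table, right of the work; origin under its middle: leave alone
- cutter: maple-leaf tin cutter, 81 x 90 x 34 mm, on the table at the right; origin under its middle: leave alone
Things that resemble listed ones, but are neither listed nor needed, are in the scene too. What is shaped like the cap but turquoise is not meant.

How it is judged (in metres and radians):
On the way, in this order (a step that is already met when the one before it is completed fails the run):
1. the lever is swung to its closed stop and the jaw presses the jar into the V-block (value of joint lever above 1.3 rad and contact force between jaw and jar above 8 N), for 0.2 s.
2. with the jar braced, the cap is turned anticlockwise until its lugs are clear of the thread, before it is lifted (all of step 1 and y of cap_mark in the frame of jar above 0.0232 m and z of cap in the frame of jar below 0.09 m), for 0.1 s.
At the end, for the whole second after the job is handed in: Lever at least 1.3 rad shut, jaw pressing the jar; jar upright (0.08 rad) and down on the board (4 mm). The cap is held still by the fingers, clear of the jar, level within 0.15 rad, within 12 mm of the middle of the mouth, its lower edge 8 to 40 mm above the rim (all of step 1 and contact force between the fingers and cap above 3 N and contact force between cap and jar below 0.2 N and z of cap in the frame of jar between 0.1 and 0.132 m and horizontal distance between cap and jar_mouth below 0.012 m and angle between cap's own z axis and vertical below 0.15 rad and linear speed of cap below 0.02 m/s and angle between jar's own z axis and vertical below 0.08 rad and z of jar in the frame of clamp below 0.022 m); the arm keeps its last pose, push and grip.
It fails at once if the jar is spun round, pulled up or dragged in the clamp (a point on its wall moves more than 18 mm) (distance of jar_side from where it was at the start of the episode above 0.018 m).
It fails at once if the cap is wrenched: dragged upwards against its thread or jammed on the jar (more than 80 N between them; 40 N are the liner's own) (contact force between cap and jar above 80 N).
It fails at once if the cap is turned on past the free gap, against the next thread (more than 96 degrees) before it is lifted (x of cap_mark in the frame of jar below -0.0028 m and z of cap in the frame of jar below 0.088 m).
It fails at once if a printing block, the brush or the cutter is shoved more than 15 mm (distance of any of print_block_a, print_block_b, brush, cutter from where it was at the start of the episode above 0.015 m).
It also fails if it takes over 48 s, if anything falls off the work surface, if the arm or the gripper's body presses on something with over 40 N, if the wrist force passes 120 N, or if a joint passes its speed limit or range.

ROBOT

A 7-joint arm with a two-finger parallel gripper is mounted at the origin on the work surface; the furniture and walls round the work are solid. World frame = base frame: x ahead of the robot, y to its left, z up, the work surface at z = 0. Lengths are in mm, angles in rad, forces in N, time in s.
With the tool pointing down it reaches from about 400 to 900 mm from the base axis. Payload 5.5 kg.
Tool frame: the origin (TCP) lies midway between the tips of the shut fingers; the grasp point (between the pads) lies 19 mm behind it; z points along the fingers, y is the line along which they close (so a half turn about z gives the same grasp; the last joint's range is limited). The gripper opens to 85 mm and grips with 20 to 120 N. Pads are 22 mm wide; open, the fingers measure 114 mm over their backs; the gripper's body (76 mm by 85 mm) begins 54 mm behind the grasp point. The pads swing forward as they close: fully open they stand 13 mm farther back than shut.
Start: joints at [1.611, 0.501, -0.427, 1.55, 0.221, 1.138, -0.21], TCP at [143.66, -633.926, 197.41] pointing down, gripper open.
Joint ranges: [-2.88, 2.88], [-0.31, 2.03], [-1.54, 1.56], [0.2, 2.42], [-1.41, 4.55], [0.19, 2.02], [-2.57, 2.57]. Speed limits (rad/s): [2.57, 2.57, 3.14, 3.14, 3.14, 3.14, 3.14].

INTERFACE

Orientations are given as a rotation vector (axis times angle).
In Python, from rig import observe, grab_frame, camera_model, hand_in, boxes_of, outline_of, place_of gives the robot as it stands. The module is installed in compiled form; this text tells all that it offers.
- The arm moves only by the tool arm_command, never from a script. Its argument "targets" is a list of rows, each an object of numbers: "tx", "ty", "tz": the shift along the tool's x, y, z as a fraction of full scale; "rx", "ry", "rz": the turn, a rotation vector about the tool's x, y, z as a fraction of full scale; "fingers": the closure, from -1 (fully open) to 1 (shut), so that 0 is half open. In form: [{"tx": .., "ty": .., "tz": .., "rx": .., "ry": .., "rz": .., "fingers": ..}, ...]. A call has 1 to 12 rows; each row shifts and turns the commanded pose from where the row before left it, along the tool's axes as they then stand; what a row does not reach is not made up. Full scale, the value 1, is 0.3 m for a shift and 2 rad for a turn. A row lasts 1/12 s, in which the tool goes at most 41.7 mm and 7.16 degrees, less where a joint would pass 70% of its speed; a pose out of reach is approached as far as the arm can. A call with a number of a shift or a turn outside -1 to 1 is refused whole. A call with a gripper value outside its range is refused whole. The fingers move at their own pace and stop on an object; "squeeze" is the grip in N (left out, the last holds). Time passes only in rows, so rows that do not move let the fingers close. It gives the time, the measured TCP pose, the force, the opening and the grip force at its end, in the units of the state.
- observe(): the state, without advancing time (a new reading comes with each control period).
- grab_frame(name): name is "scene" or "top"; returns the picture (400x640x3 uint8, red, green, blue); there is no depth.
- camera_model(name): a dict with "fx", "fy", "cx", "cy" (pixels), "k1" (the pictures are not rectified: a ray, as slopes to the right and down, at radius r is drawn at 1 + k1 r^2 times it, then the intrinsics apply), "extrinsics" (4x4, takes a point from world to camera coordinates). Camera axes: x right, y down, z forward; pixel columns grow to the right and rows downward; lengths in mm; the calibration is good to about 2 mm. A picture is of the moment at which its call begins. camera_model takes no time and is no camera call.
- hand_in(): hands the job in; it is judged then, once.
Trained networks look in the newest picture that a camera, given by its name, has taken for a name from the list of things; names that differ only in an ending like _2 or _b are one class to them, and where a whole thing is asked for, a point or a joint stands for the part that bears it (a point fixed in the world has none). Each returns a list of dicts, best first, with "conf" (0 to 1); they miss things now and then, are a little off and sometimes report something else, mostly with a low value. They report only what shows in the picture. A call takes as long as a camera call. They do not tell look-alikes from the thing itself.
- boxes_of(camera, name): "bbox" ([left, top, right, bottom] in pixels, round what is visible of it).
- outline_of(camera, name): "mask" (400x640 bool, what is visible of it) and "bbox" ([left, top, right, bottom] in pixels, round what is visible of it).
- place_of(camera, name): "centre" ([column, row] in pixels: a listed point, or the origin of a listed thing).
The state is a dict: "clock": time; "q": joint angles; "joint_velocities": joint speeds; "joint_efforts": joint torques, N m; "tool_pos": TCP position; "tool_rot": TCP orientation; "wrist_force": force on the tool from outside, world axes, zero at the start; "ft_torque": the same for the moment, N m; "width": opening from 0.0 (shut) to 1.0 (fully open); "grip_force": force on a finger pad.
Only numpy, scipy, OpenCV 4.12 (cv2) and the standard library are available. Lean on these libraries where they do the work, as an engineer would, in place of code of your own. Each camera call takes 0.05 s, during which the arm holds its last target. There are 200 camera calls.

## Working session

There is one attempt and no reset: what is moved stays moved. The work goes in short steps, Python scripts to look and compute and a tool call to move; the robot and the scene stay as the last step left them, time stands still between calls to the robot, and variables do not carry over. Pictures are saved under pics/ and viewed, at most 10 in all, crops included, and the job is handed in when it is done.

Besides the shell and the picture viewer there is one more tool, called after "Emit:" as name(argument=value, ...), one argument or row to a line, values as JSON. arm_command: Moves the arm, as the interface text tells. Its arguments: {"type":"object","properties":{"targets":{"type":"array"},"squeeze":{"type":"number"}},"required":["targets"]}

```bash
mkdir -p pics; cat > h.py <<'E'
import numpy as np, cv2
from rig import *
from scipy.spatial.transform import Rotation as R
def save(cam,fn,crop=None,s=1):
    im=grab_frame(cam)
    if crop: im=im[crop[1]:crop[3],crop[0]:crop[2]]
    cv2.imwrite('pics/'+fn,cv2.resize(im[:,:,::-1],None,fx=s,fy=s,interpolation=cv2.INTER_CUBIC))
def ray(cam,px):
    m=camera_model(cam);E=np.array(m['extrinsics'])
    d=np.array([(px[0]-m['cx'])/m['fx'],(px[1]-m['cy'])/m['fy']]);u=d.copy()
    for _ in range(20): u=d/(1+m['k1']*(u@u))
    Rm,t=E[:3,:3],E[:3,3]
    return -Rm.T@t, Rm.T@np.array([u[0],u[1],1])
def atz(cam,px,z):
    o,d=ray(cam,px); return o+d*(z-o[2])/d[2]
def proj(cam,p):
    m=camera_model(cam);E=np.array(m['extrinsics'])
    c=E[:3,:3]@np.array(p)+E[:3,3];u=c[:2]/c[2];u=u*(1+m['k1']*(u@u))
    return np.array([m['fx']*u[0]+m['cx'],m['fy']*u[1]+m['cy']])
E
python3 - <<'E'
from h import *
np.set_printoptions(precision=1,suppress=True)
save('scene','s0.png');save('top','t0.png')
Z={'cap_top':122,'lever_grip':93,'clamp':0,'jar':18,'cap':100,'print_block_a':0,'brush':0,'cutter':0,'lever_pivot':93,'jar_mouth':110}
for c in('scene','top'):
    print(c,ray(c,[320,200]))
    for n,z in Z.items():
        for r in place_of(c,n)[:4]: print(n,round(r['conf'],2),np.array(r['centre']),atz(c,r['centre'],z))
s=observe();print(s['clock'],s['tool_pos'],s['tool_rot'],R.from_rotvec(s['tool_rot']).as_matrix())
E
```

```text
scene (array([632.5, 611.2, 697.2]), array([-0.1, -0.8, -0.6]))
cap_top 0.88 [295.4 207.1] [ 549.7 -196.5  122. ]
cap_top 0.75 [322.3 184.1] [ 463.4 -291.6  122. ]
cap_top 0.57 [370.  212.1] [ 371.5 -143.5  122. ]
lever_grip 0.62 [289.3 177.4] [ 544.2 -390.9   93. ]
clamp 0.9 [295.2 243.3] [ 553.9 -200.7    0. ]
jar 0.5 [300.  238.1] [ 540.6 -198.5   18. ]
cap 0.89 [294.2 212.2] [ 552.4 -205.5  100. ]
cap 0.66 [367.  220.6] [ 378.8 -139.1  100. ]
cap 0.54 [325.4 191. ] [ 455.  -289.3  100. ]
print_block_a 0.83 [272.5 323.1] [634.6  50.5   0. ]
print_block_a 0.48 [296.7 182.7] [ 510.1 -506.8    0. ]
brush 0.53 [296.7 207.2] [ 528.3 -366.6    0. ]
brush 0.51 [345.8 178.7] [ 343.1 -502.9    0. ]
lever_pivot 0.73 [293.  192.2] [ 543.1 -309.7   93. ]
jar_mouth 0.68 [293.7 209. ] [ 553.3 -205.8  110. ]
top (array([ 347.5, -265.9, 1367.3]), array([ 0.1,  0. , -1. ]))
cap_top 0.79 [379.2 214.8] [ 430.1 -426.3  122. ]
cap_top 0.79 [321.3 249.3] [ 338.1 -263.8  122. ]
cap_top 0.57 [297.8 175.7] [ 544.2 -202.   122. ]
cap_top 0.53 [297.6 172.3] [ 553.8 -201.6  122. ]
lever_grip 0.76 [371.6 175.5] [ 545.2 -411.9   93. ]
clamp 0.73 [297.8 183.5] [ 539.3 -195.4    0. ]
cap 0.75 [297.9 175.6] [ 547.9 -201.1  100. ]
cap 0.69 [375.3 216.7] [ 426.4 -417.9  100. ]
cap 0.54 [320.  250.4] [ 334.9 -260.   100. ]
cap 0.45 [402.8 245. ] [ 345.1 -493.2  100. ]
print_block_a 0.78 [220.9 155.5] [632.1  42.7   0. ]
print_block_a 0.66 [404.6 191. ] [ 509.8 -522.6    0. ]
brush 0.53 [403.3 246.4] [ 340.6 -512.5    0. ]
cutter 0.55 [392.3 150.4] [ 637.2 -489.4    0. ]
lever_pivot 0.73 [369.4 179.5] [ 533.8 -405.2   93. ]
lever_pivot 0.56 [339.1 173.6] [ 552.5 -318.9   93. ]
lever_pivot 0.32 [295.5 176. ] [ 548.  -193.9   93. ]
jar_mouth 0.5 [299.2 174.1] [ 550.6 -205.4  110. ]
1.1 [ 143.7 -633.9  197.4] [3.1 0.3 0. ] [[ 1.   0.2  0. ]
 [ 0.2 -1.   0. ]
 [ 0.   0.  -1. ]]
```

View pics/s0.png

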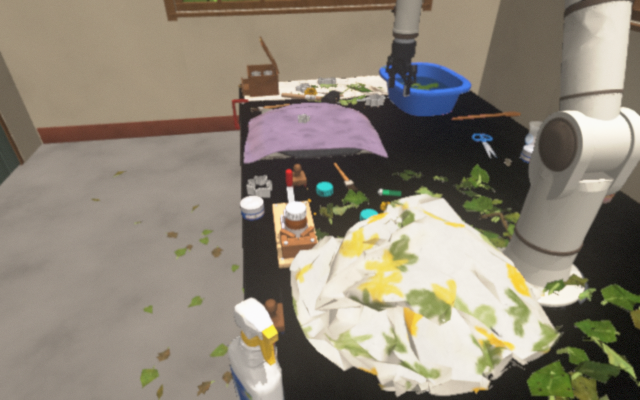

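View pics/t0.png

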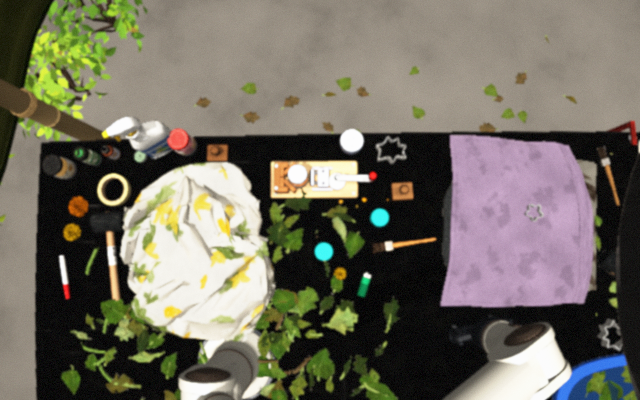

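```bash
python3 - <<'E'
from h import *
np.set_printoptions(precision=1,suppress=True)
save('top','t1.png',(255,120,435,260),4.4)
save('scene','s1.png',(220,150,400,280),4.4)
def tri(a,b):
    A=[];B=[]
    for c,p in(('scene',a),('top',b)):
        o,d=ray(c,p);d/=np.linalg.norm(d);M=np.eye(3)-np.outer(d,d);A.append(M);B.append(M@o)
    return np.linalg.lstsq(np.vstack(A),np.hstack(B),rcond=None)[0]
for c in('scene','top'):
  for n in('cap','lever_grip','lever'):
    for r in outline_of(c,n)[:3]:
      m=r['mask'];ys,xs=np.nonzero(m);print(c,n,round(r['conf'],2),r['bbox'],xs.mean(),ys.mean(),m.sum())
print(tri([295.4,207.1],[297.7,174.5]),tri([289.3,177.4],[371.6,175.5]),tri([293,192.2],[339.1,173.6]))
for p in([0,0,0],):pass
m=camera_model('top');print(m['fx'],m['k1'],np.array(m['extrinsics']))
E
```

```text
scene cap 0.9 [283.9, 202.5, 305.7, 219.5] 295.2 210.44 300
scene cap 0.73 [315.8, 183.9, 336.3, 195.1] 324.6751592356688 188.56050955414014 157
scene lever_grip 0.68 [284.6, 169.1, 292.4, 201.0] 289.67763157894734 186.0 152
scene lever_grip 0.35 [248.0, 178.6, 271.9, 195.4] 259.3820754716981 185.89150943396226 424
scene lever 0.63 [287.2, 172.1, 295.8, 205.4] 289.6298076923077 186.37019230769232 208
top cap 0.74 [288.6, 166.0, 307.2, 183.1] 296.84300341296927 174.01023890784984 293
top cap 0.68 [370.4, 201.7, 389.5, 226.3] 378.5255474452555 216.5912408759124 274
top cap 0.66 [312.3, 242.3, 333.7, 260.9] 323.15725806451616 251.45967741935485 248
top lever_grip 0.82 [325.4, 171.6, 376.0, 189.9] 347.0855263157895 178.83771929824562 456
top lever 0.84 [327.0, 173.8, 377.0, 189.2] 347.4304347826087 178.85434782608695 460
[ 548.7 -201.6  118.2] [ 544.7 -412.8   80.5] [ 547.7 -317.9   89.3]
450.0906709362665 -0.10827804393096108 [[  -0.    -1.    -0.  -253. ]
 [  -1.     0.    -0.1  487.1]
 [   0.1    0.    -1.  1326.5]
 [   0.     0.     0.     1. ]]
```

View pics/t1.png

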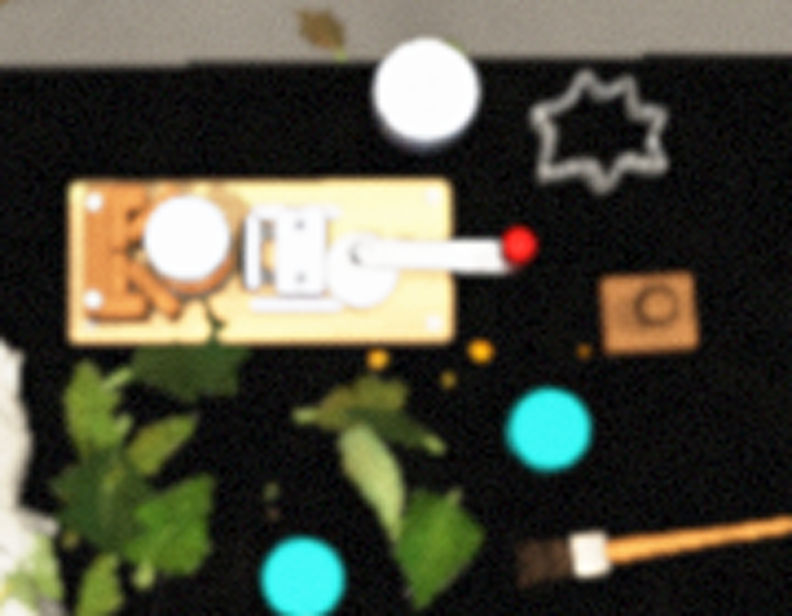

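View pics/s1.png

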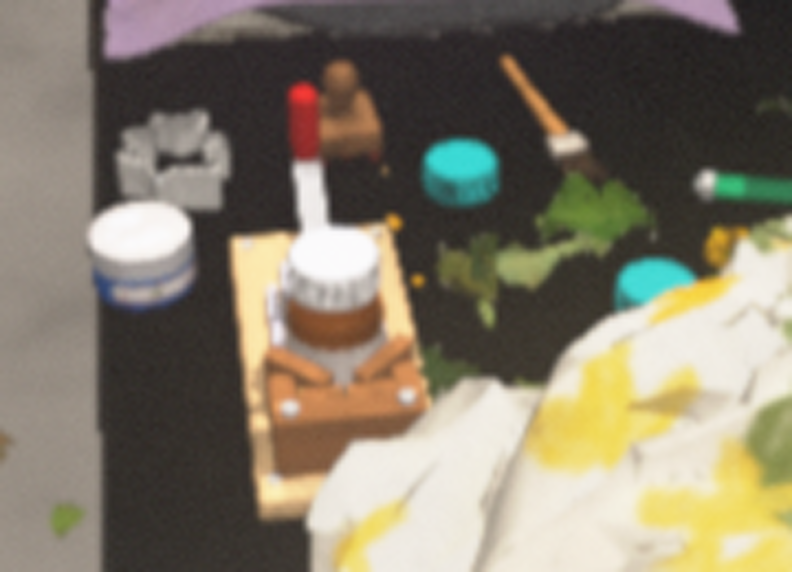

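The crop shows the white ribbed cap on the amber jar in the clamp at top pixel (297.5,174). The look-alikes are the big white jar at (351,140) and the turquoise caps at (379,217) and (323,251), so I choose the clamp one. The red handle top is at (373,176).

```bash
python3 - <<'E'
from h import *
np.set_printoptions(precision=1,suppress=True)
f=lambda x,y:(255+x/4.4,120+y/4.4)
g=lambda x,y:(220+x/4.4,150+y/4.4)
for n,p,z in[('cap',(187,238),122),('handle',(519,245),106),('c1',(70,180),18),('c2',(455,180),18),('c3',(456,344),18),('c4',(70,344),18),('cam',(360,265),60),('block',(648,312),30)]:
    print(n,atz('top',f(*p),z))
for n,p,z in[('cap',(334,252),122),('handle',(303,92),106)]:
    print(n,atz('scene',g(*p),z))
print(observe()['clock'])
E
```

```text
cap [ 548.8 -201.2  122. ]
handle [ 542.6 -414.2  106. ]
c1 [ 607.9 -115.2   18. ]
c2 [ 602.5 -381.7   18. ]
c3 [ 488.5 -379.1   18. ]
c4 [ 493.7 -114.4   18. ]
cam [ 538.3 -313.1   60. ]
block [ 506.6 -510.    30. ]
cap [ 548.5 -195.6  122. ]
handle [ 543.1 -406.7  106. ]
1.5
```

Emit:
arm_command(
  targets=[
    {"rz": -0.0625, "fingers": -1},
    {"rz": -0.0625, "fingers": -1},
    {"rz": -0.0625, "fingers": -1},
    {"rz": -0.0625, "fingers": -1},
    {"rz": -0.0625, "fingers": -1},
    {"rz": -0.0625, "fingers": -1},
    {"rz": -0.0625, "fingers": -1},
    {"rz": -0.0625, "fingers": -1},
    {"rz": -0.0625, "fingers": -1},
    {"rz": -0.0625, "fingers": -1},
    {"rz": -0.0625, "fingers": -1},
    {"fingers": -1},
  ],
)

```text
schema error: expected keys tx, ty, tz, rx, ry, rz, fingers
```

Emit:
arm_command(
  targets=[
    {"tx": 0.06, "ty": 0.11, "fingers": -1},
    {"tx": 0.06, "ty": 0.11, "fingers": -1},
    {"tx": 0.06, "ty": 0.11, "fingers": -1},
    {"tx": 0.06, "ty": 0.11, "fingers": -1},
    {"tx": 0.06, "ty": 0.11, "fingers": -1},
    {"tx": 0.06, "ty": 0.11, "fingers": -1},
    {"tx": 0.06, "ty": 0.11, "fingers": -1},
    {"tx": 0.06, "ty": 0.11, "fingers": -1},
    {"tx": 0.06, "ty": 0.11, "fingers": -1},
    {"tx": 0.06, "ty": 0.11, "fingers": -1},
    {"tx": 0.06, "ty": 0.11, "fingers": -1},
    {"fingers": -1},
  ],
)

```text
schema error: expected keys tx, ty, tz, rx, ry, rz, fingers
```

```bash
cat > go.py <<'E'
from h import *
import sys
np.set_printoptions(precision=3,suppress=True)
s=observe();M=R.from_rotvec(s['tool_rot']).as_matrix()
print(s['clock'],np.array(s['tool_pos']),'psi',np.degrees(np.arctan2(M[1,0],M[0,0])),'zax',M[:,2],'q',np.array(s['q']),'w',s['width'],s['grip_force'],np.array(s['wrist_force']),np.array(s['ft_torque']))
if len(sys.argv)>3:
    d=np.array([float(a) for a in sys.argv[1:4]])-s['tool_pos'];print('tool delta fr',M.T@d/300)
E
python3 go.py 543 -411 74
```

```text
1.5 [ 143.653 -633.926  197.394] psi 12.765515482374754 zax [ 0.  0. -1.] q [ 1.611  0.501 -0.427  1.55   0.221  1.138 -0.21 ] w 0.9969656164588893 0.0 [-0.078 -0.672 -0.22 ] [-0.01   0.057 -0.021]
tool delta fr [ 1.462 -0.431  0.411]
```

Emit:
arm_command(
  targets=[
    {"tx": 0, "ty": 0, "tz": 0, "rx": 0, "ry": 0, "rz": -0.06, "fingers": -1},
    {"tx": 0, "ty": 0, "tz": 0, "rx": 0, "ry": 0, "rz": -0.06, "fingers": -1},
    {"tx": 0, "ty": 0, "tz": 0, "rx": 0, "ry": 0, "rz": -0.06, "fingers": -1},
    {"tx": 0, "ty": 0, "tz": 0, "rx": 0, "ry": 0, "rz": -0.06, "fingers": -1},
    {"tx": 0, "ty": 0, "tz": 0, "rx": 0, "ry": 0, "rz": -0.06, "fingers": -1},
    {"tx": 0, "ty": 0, "tz": 0, "rx": 0, "ry": 0, "rz": -0.06, "fingers": -1},
    {"tx": 0, "ty": 0, "tz": 0, "rx": 0, "ry": 0, "rz": -0.06, "fingers": -1},
    {"tx": 0, "ty": 0, "tz": 0, "rx": 0, "ry": 0, "rz": -0.06, "fingers": -1},
    {"tx": 0, "ty": 0, "tz": 0, "rx": 0, "ry": 0, "rz": -0.06, "fingers": -1},
    {"tx": 0, "ty": 0, "tz": 0, "rx": 0, "ry": 0, "rz": -0.06, "fingers": -1},
    {"tx": 0, "ty": 0, "tz": 0, "rx": 0, "ry": 0, "rz": -0.06, "fingers": -1},
    {"tx": 0, "ty": 0, "tz": 0, "rx": 0, "ry": 0, "rz": 0, "fingers": -1},
  ],
)

```text
clock: 2.5
tool_pos: [143.5, -633.9, 197.2]
tool_rot: [-2.248, -2.195, -0.001]
wrist_force: [0.0, 0.4, 0.0]
width: 0.997
grip_force: 0.0
```

Emit:
arm_command(
  targets=[
    {"tx": 0.06, "ty": 0.11, "tz": 0, "rx": 0, "ry": 0, "rz": 0, "fingers": -1},
    {"tx": 0.06, "ty": 0.11, "tz": 0, "rx": 0, "ry": 0, "rz": 0, "fingers": -1},
    {"tx": 0.06, "ty": 0.11, "tz": 0, "rx": 0, "ry": 0, "rz": 0, "fingers": -1},
    {"tx": 0.06, "ty": 0.11, "tz": 0, "rx": 0, "ry": 0, "rz": 0, "fingers": -1},
    {"tx": 0.06, "ty": 0.11, "tz": 0, "rx": 0, "ry": 0, "rz": 0, "fingers": -1},
    {"tx": 0.06, "ty": 0.11, "tz": 0, "rx": 0, "ry": 0, "rz": 0, "fingers": -1},
    {"tx": 0.06, "ty": 0.11, "tz": 0, "rx": 0, "ry": 0, "rz": 0, "fingers": -1},
    {"tx": 0.06, "ty": 0.11, "tz": 0, "rx": 0, "ry": 0, "rz": 0, "fingers": -1},
    {"tx": 0.06, "ty": 0.11, "tz": 0, "rx": 0, "ry": 0, "rz": 0, "fingers": -1},
    {"tx": 0.06, "ty": 0.11, "tz": 0, "rx": 0, "ry": 0, "rz": 0, "fingers": -1},
    {"tx": 0.06, "ty": 0.11, "tz": 0, "rx": 0, "ry": 0, "rz": 0, "fingers": -1},
    {"tx": 0, "ty": 0, "tz": 0, "rx": 0, "ry": 0, "rz": 0, "fingers": -1},
  ],
)

```text
clock: 3.5
tool_pos: [521.1, -437.4, 198.1]
tool_rot: [2.242, 2.198, 0.012]
wrist_force: [1.0, 2.8, 0.6]
width: 0.999
grip_force: 0.0
```

```bash
python3 go.py 543 -411 74
```

```text
3.5 [ 521.056 -437.371  198.144] psi 88.85883201319379 zax [ 0.006  0.004 -1.   ] q [ 1.15   0.629 -0.746  1.459  0.431  1.22   0.333] w 0.9987176450582461 0.0 [1.005 2.754 0.572] [ 0.109 -0.047 -0.008]
tool delta fr [0.087 0.069 0.415]
```

Emit:
arm_command(
  targets=[
    {"tx": 0.045, "ty": 0.035, "tz": 0, "rx": 0, "ry": 0, "rz": 0, "fingers": -1},
    {"tx": 0.042, "ty": 0.034, "tz": 0.04, "rx": 0, "ry": 0, "rz": 0, "fingers": -1},
    {"tx": 0, "ty": 0, "tz": 0.07, "rx": 0, "ry": 0, "rz": 0, "fingers": -1},
    {"tx": 0, "ty": 0, "tz": 0.07, "rx": 0, "ry": 0, "rz": 0, "fingers": -1},
    {"tx": 0, "ty": 0, "tz": 0, "rx": 0, "ry": 0, "rz": 0, "fingers": -1},
    {"tx": 0, "ty": 0, "tz": 0, "rx": 0, "ry": 0, "rz": 0, "fingers": -1},
  ],
)

```text
clock: 4.0
tool_pos: [532.3, -420.4, 142.3]
tool_rot: [-2.253, -2.185, 0.001]
wrist_force: [-0.1, -0.6, -0.2]
width: 1.002
grip_force: 0.0
```

```bash
python3 go.py 543 -411 74; python3 - <<'E'
from h import *
save('top','t2.png',(290,110,450,230),4.4)
E
```

```text
4.0 [ 532.3   -420.419  142.304] psi 88.25658896846865 zax [-0.002  0.002 -1.   ] q [ 1.101  0.678 -0.717  1.511  0.472  1.134  0.26 ] w 1.0023644891865258 0.0 [-0.121 -0.577 -0.191] [-0.065 -0.043 -0.011]
tool delta fr [0.032 0.035 0.228]
```

View pics/t2.png

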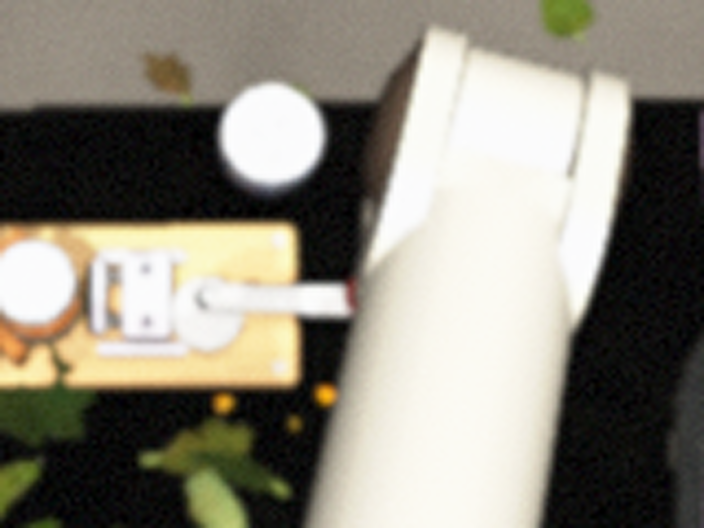

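The picture shows the arm over the handle; the pivot screw is at about (337,177), with the cap and the lever still in place.

Emit:
arm_command(
  targets=[
    {"tx": 0.016, "ty": 0.018, "tz": 0, "rx": 0, "ry": 0, "rz": 0, "fingers": -1},
    {"tx": 0.016, "ty": 0.017, "tz": 0, "rx": 0, "ry": 0, "rz": 0, "fingers": -1},
    {"tx": 0, "ty": 0, "tz": 0.03, "rx": 0, "ry": 0, "rz": 0, "fingers": -1},
    {"tx": 0, "ty": 0, "tz": 0.03, "rx": 0, "ry": 0, "rz": 0, "fingers": -1},
    {"tx": 0, "ty": 0, "tz": 0, "rx": 0, "ry": 0, "rz": 0, "fingers": -1},
    {"tx": 0, "ty": 0, "tz": 0, "rx": 0, "ry": 0, "rz": 0, "fingers": -1},
  ],
)

```text
clock: 4.55
tool_pos: [543.2, -411.2, 124.1]
tool_rot: [-2.251, -2.188, 0.001]
wrist_force: [-0.5, 0.3, -0.1]
width: 0.997
grip_force: 0.0
```

```bash
python3 go.py 543 -411 74
```

```text
4.55 [ 543.226 -411.173  124.136] psi 88.38109645832031 zax [-0.002  0.001 -1.   ] q [ 1.073  0.701 -0.708  1.517  0.488  1.108  0.232] w 0.9972619001561556 0.0 [-0.497  0.343 -0.11 ] [0.034 0.004 0.006]
tool delta fr [ 0.    -0.     0.167]
```

Emit:
arm_command(
  targets=[
    {"tx": 0, "ty": 0, "tz": 0.04, "rx": 0, "ry": 0, "rz": 0, "fingers": -1},
    {"tx": 0, "ty": 0, "tz": 0.04, "rx": 0, "ry": 0, "rz": 0, "fingers": -1},
    {"tx": 0, "ty": 0, "tz": 0.04, "rx": 0, "ry": 0, "rz": 0, "fingers": -1},
    {"tx": 0, "ty": 0, "tz": 0.04, "rx": 0, "ry": 0, "rz": 0, "fingers": -1},
    {"tx": 0, "ty": 0, "tz": 0, "rx": 0, "ry": 0, "rz": 0, "fingers": -1},
    {"tx": 0, "ty": 0, "tz": 0, "rx": 0, "ry": 0, "rz": 0, "fingers": 1},
    {"tx": 0, "ty": 0, "tz": 0, "rx": 0, "ry": 0, "rz": 0, "fingers": 1},
    {"tx": 0, "ty": 0, "tz": 0, "rx": 0, "ry": 0, "rz": 0, "fingers": 1},
    {"tx": 0, "ty": 0, "tz": 0, "rx": 0, "ry": 0, "rz": 0, "fingers": 1},
    {"tx": 0, "ty": 0, "tz": 0, "rx": 0, "ry": 0, "rz": 0, "fingers": 1},
    {"tx": 0, "ty": 0, "tz": 0, "rx": 0, "ry": 0, "rz": 0, "fingers": 1},
    {"tx": 0, "ty": 0, "tz": 0, "rx": 0, "ry": 0, "rz": 0, "fingers": 1},
  ],
  squeeze=25,
)

```text
clock: 5.55
tool_pos: [544.4, -411.5, 77.8]
tool_rot: [2.252, 2.19, 0.0]
wrist_force: [-0.7, -0.5, 0.6]
width: 0.005
grip_force: 0.0
```

```bash
python3 go.py 543 -411 74
```

```text
5.55 [ 544.393 -411.508   77.771] psi 88.3926021683574 zax [ 0. -0. -1.] q [ 1.058  0.75  -0.682  1.547  0.524  1.034  0.207] w 0.00487219381761539 0.0 [-0.728 -0.545  0.607] [-0.021 -0.009  0.029]
tool delta fr [ 0.002 -0.005  0.013]
```

```bash
python3 - <<'E'
from h import *
save('scene','s2.png',(240,130,360,230),6)
print(proj('scene',[544.4,-411.5,77.8]),proj('top',[544.4,-411.5,77.8]))
for r in place_of('scene','lever_grip')+place_of('scene','lever_pivot'):print(r,atz('scene',r['centre'],93))
E
```

```text
[288.66441138 178.25967934] [370.9052995  176.60285632]
{'centre': [274.4, 325.4], 'conf': 0.7} [631.25747104 131.09086023  93.        ]
{'centre': [287.2, 174.3], 'conf': 0.47} [ 548.31575382 -409.90303916   93.        ]
```

View pics/s2.png

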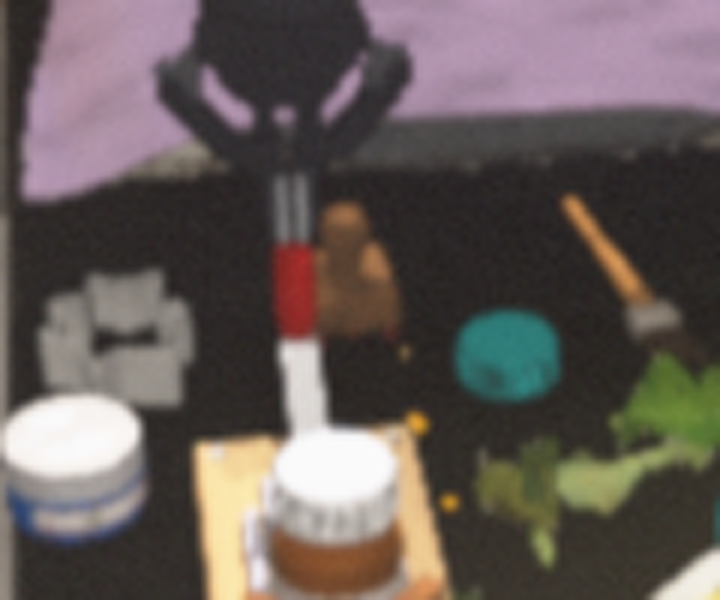

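```bash
python3 - <<'E'
from h import *
np.set_printoptions(precision=1,suppress=True)
for y in(-415,-405,-395,-385):
    print(y,proj('scene',[543,y-10,106]),proj('scene',[543,y+10,106]),proj('scene',[543,y+10,52]),'top',proj('top',[543,y,106]))
print(atz('top',(337.3,177),66),proj('scene',[549,-200,122]),proj('top',[549,-200,122]))
# red pixels now
for c in('top','scene'):
    im=grab_frame(c).astype(int);m=(im[...,0]>120)&(im[...,1]<60)&(im[...,2]<70)
    n,l,st,ce=cv2.connectedComponentsWithStats(m.astype(np.uint8));print(c,[(st[i],ce[i]) for i in range(1,n) if st[i,4]>4])
E
```

```text
-415 [288.2 167.9] [289.  171.2] [289.7 186.6] top [373.2 175.5]
-405 [288.6 169.5] [289.3 172.9] [290.1 188.3] top [369.7 175.6]
-395 [289.  171.2] [289.7 174.6] [290.5 190.1] top [366.2 175.7]
-385 [289.3 172.9] [290.1 176.3] [290.9 191.9] top [362.7 175.7]
[ 546.9 -314.5   66. ] [295.5 206.3] [297.1 174. ]
top [(array([631, 122,   6,  22,  78], dtype=int32), array([633.4, 133.2])), (array([181, 136,   8,  13,  19], dtype=int32), array([185.7, 143.1])), (array([ 79, 210,   5,   2,   6], dtype=int32), array([ 81. , 210.3])), (array([ 63, 285,   7,  14,  68], dtype=int32), array([ 66.1, 291.4]))]
scene [(array([233,  99,  14,   4,  24], dtype=int32), array([239.8, 100.5])), (array([234, 117,   5,  11,  24], dtype=int32), array([235.9, 122.7])), (array([286, 171,   7,  15,  76], dtype=int32), array([289. , 177.8])), (array([617, 176,   5,   2,   7], dtype=int32), array([618.9, 176.4]))]
```

Scene view: shut fingers end at about (289,170), directly above the red handle (rows 170–186), so the handle isn't gripped. I'll raise the tool and compare the fingertip pixels with the TCP projection.

Emit:
arm_command(
  targets=[
    {"tx": 0, "ty": 0, "tz": -0.08, "rx": 0, "ry": 0, "rz": 0, "fingers": 1},
    {"tx": 0, "ty": 0, "tz": -0.08, "rx": 0, "ry": 0, "rz": 0, "fingers": 1},
    {"tx": 0, "ty": 0, "tz": 0, "rx": 0, "ry": 0, "rz": 0, "fingers": 1},
    {"tx": 0, "ty": 0, "tz": 0, "rx": 0, "ry": 0, "rz": 0, "fingers": 1},
    {"tx": 0, "ty": 0, "tz": 0, "rx": 0, "ry": 0, "rz": 0, "fingers": 1},
  ],
)

```text
clock: 6.22
tool_pos: [543.9, -411.4, 125.2]
tool_rot: [-2.252, -2.19, 0.001]
wrist_force: [-0.2, 0.4, -0.5]
width: -0.002
grip_force: 0.0
```

```bash
python3 go.py; python3 - <<'E'
from h import *
save('scene','s3.png',(240,110,360,210),6)
p=observe()['tool_pos'];print(p,(proj('scene',p)-[240,110])*6)
E
```

```text
6.2167 [ 543.933 -411.363  125.175] psi 88.39386157189638 zax [-0. -0. -1.] q [ 1.074  0.699 -0.709  1.517  0.488  1.108  0.232] w -0.0018888932629263322 0.0 [-0.24   0.396 -0.454] [0.05  0.003 0.018]
[ 543.50446997 -411.19216814  124.52634421] [289.69517477 328.31168277]
```

View pics/s3.png

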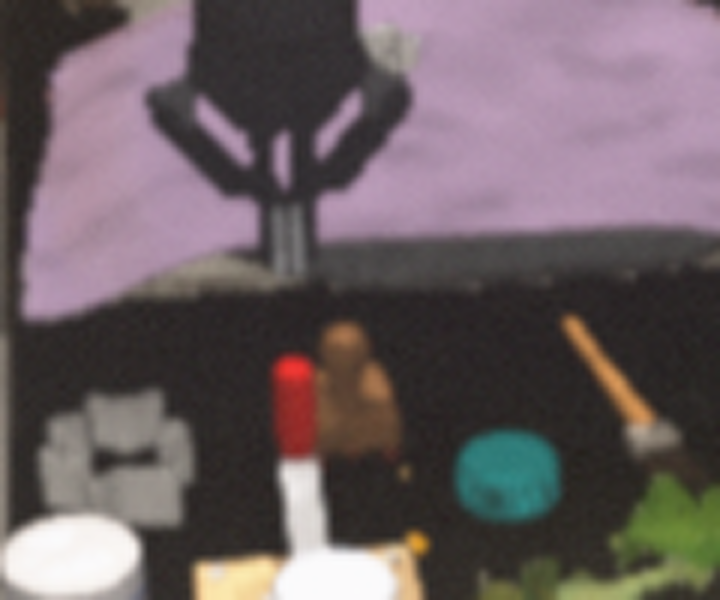

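Tips show at crop (288,278), but the TCP projects to (290,328). So the real tips are either about 28 mm higher or about 50 mm further back. A gentle touch on the handle top will tell which.

Emit:
arm_command(
  targets=[
    {"tx": 0, "ty": 0, "tz": 0.08, "rx": 0, "ry": 0, "rz": 0, "fingers": 1},
    {"tx": 0, "ty": 0, "tz": 0.07, "rx": 0, "ry": 0, "rz": 0, "fingers": 1},
    {"tx": 0, "ty": 0, "tz": 0, "rx": 0, "ry": 0, "rz": 0, "fingers": 1},
    {"tx": 0, "ty": 0, "tz": 0.01, "rx": 0, "ry": 0, "rz": 0, "fingers": 1},
    {"tx": 0, "ty": 0, "tz": 0.01, "rx": 0, "ry": 0, "rz": 0, "fingers": 1},
    {"tx": 0, "ty": 0, "tz": 0, "rx": 0, "ry": 0, "rz": 0, "fingers": 1},
  ],
)

```text
clock: 6.77
tool_pos: [544.6, -411.4, 74.7]
tool_rot: [2.252, 2.19, 0.001]
wrist_force: [0.8, 0.2, 0.4]
width: 0.002
grip_force: 0.0
```

Emit:
arm_command(
  targets=[
    {"tx": 0, "ty": 0, "tz": 0.008, "rx": 0, "ry": 0, "rz": 0, "fingers": 1},
    {"tx": 0, "ty": 0, "tz": 0, "rx": 0, "ry": 0, "rz": 0, "fingers": 1},
  ],
)

```text
clock: 6.93
tool_pos: [544.6, -411.6, 72.6]
tool_rot: [2.252, 2.189, 0.0]
wrist_force: [-0.3, 0.2, -0.4]
width: -0.001
grip_force: 0.0
```

Emit:
arm_command(
  targets=[
    {"tx": 0, "ty": 0, "tz": 0.01, "rx": 0, "ry": 0, "rz": 0, "fingers": 1},
    {"tx": 0, "ty": 0, "tz": 0, "rx": 0, "ry": 0, "rz": 0, "fingers": 1},
  ],
)

```text
clock: 7.1
tool_pos: [545.8, -411.9, 72.1]
tool_rot: [2.25, 2.188, 0.001]
wrist_force: [-2.9, 1.2, 11.2]
width: -0.001
grip_force: 5.5
```

Emit:
arm_command(
  targets=[
    {"tx": 0, "ty": 0, "tz": 0.01, "rx": 0, "ry": 0, "rz": 0, "fingers": 1},
    {"tx": 0, "ty": 0, "tz": 0, "rx": 0, "ry": 0, "rz": 0, "fingers": 1},
  ],
)

```text
clock: 7.27
tool_pos: [547.9, -412.1, 71.9]
tool_rot: [2.247, 2.186, 0.002]
wrist_force: [-3.8, 2.6, 21.8]
width: 0.0
grip_force: 11.1
```

Emit:
arm_command(
  targets=[
    {"tx": 0, "ty": 0, "tz": 0.01, "rx": 0, "ry": 0, "rz": 0, "fingers": 1},
    {"tx": 0, "ty": 0, "tz": 0, "rx": 0, "ry": 0, "rz": 0, "fingers": 1},
  ],
)

```text
clock: 7.43
tool_pos: [548.1, -412.3, 71.6]
tool_rot: [2.246, 2.185, 0.001]
wrist_force: [-8.6, 6.5, 36.1]
width: -0.004
grip_force: 18.4
```

```bash
python3 - <<'E'
from h import *
for c in ['scene']:
    im=grab_frame(c).astype(int);m=(im[...,0]>100)&(im[...,1]<60)&(im[...,2]<70)
    n,l,st,ce=cv2.connectedComponentsWithStats(m.astype(np.uint8));print(c,[(st[i],ce[i]) for i in range(1,n) if st[i,4]>4])
    print(im[155:190:1,288])
E
```

```text
scene [(array([233,  99,  14,   5,  25], dtype=int32), array([239.16, 100.52])), (array([233, 114,   7,  15,  62], dtype=int32), array([235.67741935, 122.4516129 ])), (array([285, 173,   7,  13,  81], dtype=int32), array([287.86419753, 178.90123457])), (array([617, 176,   4,   2,   5], dtype=int32), array([618.4, 176.4]))]
[[ 45  41  42]
 [ 49  45  46]
 [ 53  49  52]
 [ 51  47  50]
 [ 52  47  50]
 [ 64  62  62]
 [ 89  85  88]
 [104 103 102]
 [106 105 105]
 [107 106 107]
 [106 105 105]
 [108 107 106]
 [111 109 109]
 [110 107 110]
 [112 109 111]
 [111 108 108]
 [121  95  95]
 [156  70  68]
 [163  50  47]
 [156  44  43]
 [149  43  40]
 [150  44  40]
 [154  45  44]
 [154  47  43]
 [151  42  42]
 [150  42  41]
 [148  43  40]
 [147  44  41]
 [146  43  43]
 [142  44  43]
 [138  47  45]
 [150 100  97]
 [196 177 174]
 [220 212 210]
 [223 218 216]]
```

Contact occurs at reported z 72, and the handle top is at 106, so the real tips sit about 34 mm above the reported TCP. I'll account for that from now on.

Emit:
arm_command(
  targets=[
    {"tx": 0, "ty": 0, "tz": -0.05, "rx": 0, "ry": 0, "rz": 0, "fingers": 1},
    {"tx": 0, "ty": 0, "tz": -0.05, "rx": 0, "ry": 0, "rz": 0, "fingers": -1},
    {"tx": 0, "ty": 0, "tz": 0, "rx": 0, "ry": 0, "rz": 0, "fingers": -1},
    {"tx": 0, "ty": 0, "tz": 0, "rx": 0, "ry": 0, "rz": 0, "fingers": -1},
    {"tx": 0, "ty": 0, "tz": 0, "rx": 0, "ry": 0, "rz": 0, "fingers": -1},
    {"tx": 0, "ty": 0, "tz": 0, "rx": 0, "ry": 0, "rz": 0, "fingers": -1},
    {"tx": 0, "ty": 0, "tz": 0, "rx": 0, "ry": 0, "rz": 0, "fingers": -1},
    {"tx": 0, "ty": 0, "tz": 0, "rx": 0, "ry": 0, "rz": 0, "fingers": -1},
  ],
)

```text
clock: 8.15
tool_pos: [543.7, -411.0, 91.9]
tool_rot: [-2.251, -2.189, 0.0]
wrist_force: [0.1, 0.6, -0.6]
width: 0.973
grip_force: 0.0
```

```bash
python3 go.py 543 -412 41
```

```text
8.15 [ 543.722 -411.009   91.892] psi 88.39891732502632 zax [-0.001  0.001 -1.   ] q [ 1.063  0.735 -0.691  1.539  0.512  1.057  0.215] w 0.9733442748659276 0.0 [ 0.075  0.551 -0.576] [ 0.013 -0.     0.004]
tool delta fr [-0.004 -0.002  0.17 ]
```

Emit:
arm_command(
  targets=[
    {"tx": 0, "ty": 0, "tz": 0.04, "rx": 0, "ry": 0, "rz": 0, "fingers": -1},
    {"tx": 0, "ty": 0, "tz": 0.04, "rx": 0, "ry": 0, "rz": 0, "fingers": -1},
    {"tx": 0, "ty": 0, "tz": 0.04, "rx": 0, "ry": 0, "rz": 0, "fingers": -1},
    {"tx": 0, "ty": 0, "tz": 0.04, "rx": 0, "ry": 0, "rz": 0, "fingers": -1},
    {"tx": 0, "ty": 0, "tz": 0, "rx": 0, "ry": 0, "rz": 0, "fingers": 1},
    {"tx": 0, "ty": 0, "tz": 0, "rx": 0, "ry": 0, "rz": 0, "fingers": 1},
    {"tx": 0, "ty": 0, "tz": 0, "rx": 0, "ry": 0, "rz": 0, "fingers": 1},
    {"tx": 0, "ty": 0, "tz": 0, "rx": 0, "ry": 0, "rz": 0, "fingers": 1},
    {"tx": 0, "ty": 0, "tz": 0, "rx": 0, "ry": 0, "rz": 0, "fingers": 1},
    {"tx": 0, "ty": 0, "tz": 0, "rx": 0, "ry": 0, "rz": 0, "fingers": 1},
    {"tx": 0, "ty": 0, "tz": 0, "rx": 0, "ry": 0, "rz": 0, "fingers": 1},
  ],
  squeeze=25,
)

```text
clock: 9.07
tool_pos: [545.4, -411.8, 46.1]
tool_rot: [2.251, 2.188, 0.001]
wrist_force: [1.4, -0.4, 3.2]
width: 0.232
grip_force: 25.0
```

```bash
python3 go.py 543 -412 41
```

```text
9.0667 [ 545.444 -411.805   46.149] psi 88.39545708012977 zax [ 0.002 -0.001 -1.   ] q [ 1.046  0.786 -0.662  1.561  0.55   0.984  0.189] w 0.23233873782934567 24.996833828045055 [ 1.381 -0.444  3.231] [-0.103 -0.339  0.052]
tool delta fr [-0.001 -0.008  0.017]
```

Emit:
arm_command(
  targets=[
    {"tx": 0.0015, "ty": -0.0314, "tz": 0, "rx": 0, "ry": 0, "rz": 0.047, "fingers": 1},
    {"tx": 0.0015, "ty": -0.0314, "tz": 0, "rx": 0, "ry": 0, "rz": 0.047, "fingers": 1},
    {"tx": 0.0015, "ty": -0.0314, "tz": 0, "rx": 0, "ry": 0, "rz": 0.047, "fingers": 1},
    {"tx": 0.0015, "ty": -0.0314, "tz": 0, "rx": 0, "ry": 0, "rz": 0.047, "fingers": 1},
    {"tx": 0, "ty": 0, "tz": 0, "rx": 0, "ry": 0, "rz": 0, "fingers": 1},
    {"tx": 0, "ty": 0, "tz": 0, "rx": 0, "ry": 0, "rz": 0, "fingers": 1},
  ],
)

```text
clock: 9.57
tool_pos: [507.8, -403.2, 46.1]
tool_rot: [2.62, 1.733, -0.001]
wrist_force: [-0.4, 2.4, 6.4]
width: 0.235
grip_force: 25.8
```

```bash
python3 go.py; python3 -c "
from math import *
for a in(21.6,45,67,90): print(a,545.5-100*sin(radians(a)),-312-100*cos(radians(a)))"
```

```text
9.5667 [ 507.769 -403.186   46.05 ] psi 66.98859125207805 zax [-0.    -0.001 -1.   ] q [ 1.043  0.712 -0.588  1.658  0.475  0.918 -0.129] w 0.23453592733070613 25.789225855842233 [-0.396  2.43   6.394] [ 0.343  0.172 -0.308]
21.6 508.68754473153217 -404.9776485888251
45 474.78932188134524 -382.71067811865476
67 453.44951465475594 -351.0731128489274
90 445.5 -312.0
```

Emit:
arm_command(
  targets=[
    {"tx": 0.001, "ty": -0.0314, "tz": 0, "rx": 0, "ry": 0, "rz": 0.047, "fingers": 1},
    {"tx": 0.001, "ty": -0.0314, "tz": 0, "rx": 0, "ry": 0, "rz": 0.047, "fingers": 1},
    {"tx": 0.001, "ty": -0.0314, "tz": 0, "rx": 0, "ry": 0, "rz": 0.047, "fingers": 1},
    {"tx": 0.001, "ty": -0.0314, "tz": 0, "rx": 0, "ry": 0, "rz": 0.047, "fingers": 1},
    {"tx": 0.001, "ty": -0.0314, "tz": 0, "rx": 0, "ry": 0, "rz": 0.047, "fingers": 1},
    {"tx": 0.001, "ty": -0.0314, "tz": 0, "rx": 0, "ry": 0, "rz": 0.047, "fingers": 1},
    {"tx": 0, "ty": 0, "tz": 0, "rx": 0, "ry": 0, "rz": 0, "fingers": 1},
  ],
)

```text
clock: 10.15
tool_pos: [466.0, -367.7, 46.1]
tool_rot: [2.998, 0.934, 0.004]
wrist_force: [3.9, 2.2, 3.7]
width: 0.234
grip_force: 25.6
```

```bash
python3 go.py; python3 -c "
from math import *
for a in(54,): print(a,545.5-100*sin(radians(a)),-312-100*cos(radians(a)))"
```

```text
10.15 [ 465.955 -367.679   46.072] psi 34.594271819481364 zax [ 0.003 -0.001 -1.   ] q [ 0.983  0.6   -0.473  1.809  0.36   0.815 -0.635] w 0.23366209206509325 25.571051799925044 [3.86  2.21  3.695] [ 0.569 -0.673 -0.273]
54 464.59830056250524 -370.7785252292473
```

Emit:
arm_command(
  targets=[
    {"tx": 0.001, "ty": -0.0314, "tz": 0, "rx": 0, "ry": 0, "rz": 0.047, "fingers": 1},
    {"tx": 0.001, "ty": -0.0314, "tz": 0, "rx": 0, "ry": 0, "rz": 0.047, "fingers": 1},
    {"tx": 0.001, "ty": -0.0314, "tz": 0, "rx": 0, "ry": 0, "rz": 0.047, "fingers": 1},
    {"tx": 0.001, "ty": -0.0314, "tz": 0, "rx": 0, "ry": 0, "rz": 0.047, "fingers": 1},
    {"tx": 0.001, "ty": -0.0314, "tz": 0, "rx": 0, "ry": 0, "rz": 0.047, "fingers": 1},
    {"tx": 0.001, "ty": -0.0314, "tz": 0, "rx": 0, "ry": 0, "rz": 0.047, "fingers": 1},
    {"tx": 0, "ty": 0, "tz": 0, "rx": 0, "ry": 0, "rz": 0, "fingers": 1},
  ],
)

```text
clock: 10.73
tool_pos: [449.5, -315.8, 46.1]
tool_rot: [3.139, 0.065, 0.009]
wrist_force: [8.0, 0.6, -0.7]
width: 0.234
grip_force: 25.3
```

```bash
python3 go.py
```

```text
10.7333 [ 449.456 -315.765   46.075] psi 2.3863287840302765 zax [ 0.006 -0.002 -1.   ] q [ 0.846  0.513 -0.352  1.926  0.253  0.739 -1.18 ] w 0.23385454404123054 25.260594027349725 [ 7.974  0.605 -0.746] [ 0.157 -1.526 -0.183]
```

Emit:
arm_command(
  targets=[
    {"tx": 0, "ty": -0.02, "tz": 0, "rx": 0, "ry": 0, "rz": 0.02, "fingers": 1},
    {"tx": 0, "ty": -0.02, "tz": 0, "rx": 0, "ry": 0, "rz": 0.02, "fingers": 1},
    {"tx": 0, "ty": 0, "tz": 0, "rx": 0, "ry": 0, "rz": 0, "fingers": 1},
  ],
)

```text
clock: 10.98
tool_pos: [449.7, -311.3, 46.3]
tool_rot: [3.131, -0.061, 0.014]
wrist_force: [10.0, -15.6, -9.7]
width: 0.23
grip_force: 25.5
```

```bash
python3 go.py
```

```text
10.9833 [ 449.725 -311.258   46.284] psi -2.230713708547727 zax [ 0.009 -0.01  -1.   ] q [ 0.82   0.502 -0.331  1.94   0.244  0.725 -1.265] w 0.22980426241283064 25.494881218182854 [ 10.045 -15.604  -9.706] [-3.174 -2.105  0.234]
```

Emit:
arm_command(
  targets=[
    {"tx": 0, "ty": 0, "tz": 0, "rx": 0, "ry": 0, "rz": 0, "fingers": -1},
    {"tx": 0, "ty": 0, "tz": 0, "rx": 0, "ry": 0, "rz": 0, "fingers": -1},
    {"tx": 0, "ty": 0, "tz": 0, "rx": 0, "ry": 0, "rz": 0, "fingers": -1},
    {"tx": 0, "ty": 0, "tz": 0, "rx": 0, "ry": 0, "rz": 0, "fingers": -1},
    {"tx": 0, "ty": 0, "tz": 0, "rx": 0, "ry": 0, "rz": 0, "fingers": -1},
    {"tx": 0, "ty": 0, "tz": -0.05, "rx": 0, "ry": 0, "rz": 0, "fingers": -1},
    {"tx": 0, "ty": 0, "tz": -0.06, "rx": 0, "ry": 0, "rz": 0, "fingers": -1},
    {"tx": 0, "ty": 0, "tz": -0.06, "rx": 0, "ry": 0, "rz": 0, "fingers": -1},
    {"tx": 0, "ty": 0, "tz": -0.06, "rx": 0, "ry": 0, "rz": 0, "fingers": -1},
    {"tx": 0, "ty": 0, "tz": 0, "rx": 0, "ry": 0, "rz": 0, "fingers": -1},
  ],
)

```text
clock: 11.82
tool_pos: [447.4, -304.9, 117.4]
tool_rot: [3.138, -0.063, 0.007]
wrist_force: [0.5, -0.8, 0.6]
width: 1.003
grip_force: 0.0
```

```bash
python3 go.py 549 -197 100; python3 - <<'E'
from h import *
save('top','t3.png',(240,110,400,230),4.9)
for r in outline_of('top','cap'):
    ys,xs=np.nonzero(r['mask']);print(r['conf'],r['bbox'],xs.mean(),ys.mean())
E
```

```text
11.8167 [ 447.364 -304.889  117.376] psi -2.2831991263131455 zax [ 0.004 -0.003 -1.   ] q [ 0.85   0.394 -0.369  1.904  0.183  0.871 -1.222] w 1.003089868422638 0.0 [ 0.513 -0.78   0.565] [-0.001 -0.021  0.02 ]
tool delta fr [ 0.324 -0.373  0.058]
0.7 [372.9, 206.2, 386.1, 226.6] 378.6606334841629 217.15384615384616
0.3 [292.5, 177.9, 305.4, 192.2] 300.7068965517241 183.60344827586206
0.29 [288.5, 165.1, 305.9, 184.0] 296.11744966442956 173.76845637583892
```

View pics/t3.png

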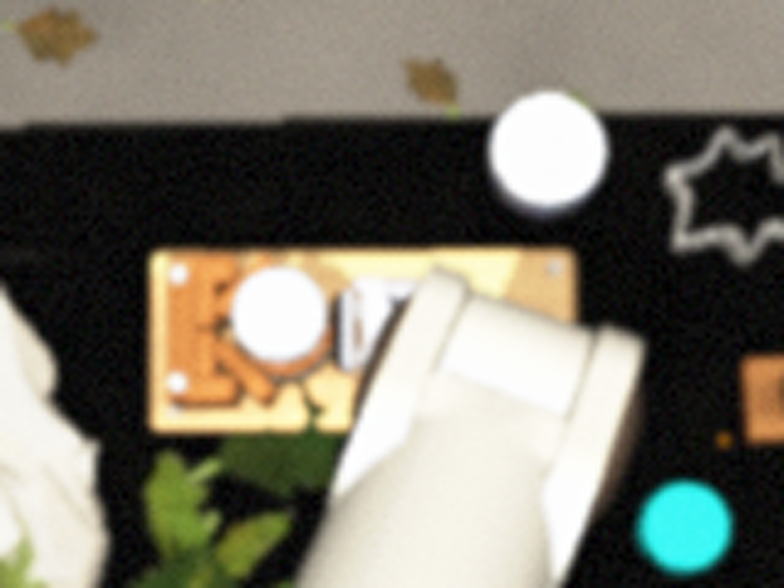

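Cap still seated, centre at about (296.9,174.1); the lever is swung and the jar has moved about 2 mm towards the V. I'll refine the cap centre by thresholding while moving over it.

```bash
python3 - <<'E'
from h import *
im=grab_frame('top')[150:200,270:316].astype(int)
m=(im.min(2)>215).astype(np.uint8)
n,l,st,ce=cv2.connectedComponentsWithStats(m)
for i in range(1,n):
    if st[i,4]>100: c=ce[i]+[270,150];print(st[i],c,atz('top',c,121))
E
```

```text
[ 18  15  18  18 275] [296.47272727 173.48      ] [ 550.71220139 -198.29580987  121.        ]
```

Emit:
arm_command(
  targets=[
    {"tx": 0.036, "ty": -0.04, "tz": 0, "rx": 0, "ry": 0, "rz": 0, "fingers": -1},
    {"tx": 0.036, "ty": -0.04, "tz": 0, "rx": 0, "ry": 0, "rz": 0, "fingers": -1},
    {"tx": 0.036, "ty": -0.04, "tz": 0, "rx": 0, "ry": 0, "rz": 0, "fingers": -1},
    {"tx": 0.036, "ty": -0.04, "tz": 0, "rx": 0, "ry": 0, "rz": 0, "fingers": -1},
    {"tx": 0.036, "ty": -0.04, "tz": 0, "rx": 0, "ry": 0, "rz": 0, "fingers": -1},
    {"tx": 0.036, "ty": -0.04, "tz": 0, "rx": 0, "ry": 0, "rz": 0, "fingers": -1},
    {"tx": 0.036, "ty": -0.04, "tz": 0, "rx": 0, "ry": 0, "rz": 0, "fingers": -1},
    {"tx": 0.036, "ty": -0.04, "tz": 0, "rx": 0, "ry": 0, "rz": 0, "fingers": -1},
    {"tx": 0.036, "ty": -0.04, "tz": 0, "rx": 0, "ry": 0, "rz": 0, "fingers": -1},
    {"tx": 0, "ty": 0, "tz": 0, "rx": 0, "ry": 0, "rz": 0, "fingers": -1},
    {"tx": 0, "ty": 0, "tz": 0, "rx": 0, "ry": 0, "rz": 0, "fingers": -1},
  ],
  squeeze=70,
)

```text
clock: 12.88
tool_pos: [546.2, -198.8, 112.7]
tool_rot: [-3.14, 0.061, 0.003]
wrist_force: [0.0, -0.4, -0.2]
width: 1.001
grip_force: 0.0
```

```bash
python3 go.py 549 -199.5 58
```

```text
12.8833 [ 546.157 -198.785  112.668] psi -2.2143251814472977 zax [-0.002  0.001 -1.   ] q [ 0.609  0.474 -0.393  1.801  0.222  0.913 -1.491] w 1.0013128768564634 0.0 [ 0.014 -0.354 -0.169] [ 0.     0.044 -0.027]
tool delta fr [0.01  0.002 0.182]
```

Emit:
arm_command(
  targets=[
    {"tx": 0.012, "ty": 0.001, "tz": 0, "rx": 0, "ry": 0, "rz": 0, "fingers": -1},
    {"tx": 0, "ty": 0, "tz": 0.04, "rx": 0, "ry": 0, "rz": 0, "fingers": -1},
    {"tx": 0, "ty": 0, "tz": 0.04, "rx": 0, "ry": 0, "rz": 0, "fingers": -1},
    {"tx": 0, "ty": 0, "tz": 0.04, "rx": 0, "ry": 0, "rz": 0, "fingers": -1},
    {"tx": 0, "ty": 0, "tz": 0.03, "rx": 0, "ry": 0, "rz": 0, "fingers": -1},
    {"tx": 0, "ty": 0, "tz": 0.02, "rx": 0, "ry": 0, "rz": 0, "fingers": -1},
    {"tx": 0, "ty": 0, "tz": 0, "rx": 0, "ry": 0, "rz": 0, "fingers": -1},
    {"tx": 0, "ty": 0, "tz": 0, "rx": 0, "ry": 0, "rz": 0, "fingers": -1},
  ],
)

```text
clock: 13.55
tool_pos: [550.0, -200.2, 62.4]
tool_rot: [-3.14, 0.065, 0.002]
wrist_force: [0.4, 0.4, 0.1]
width: 1.0
grip_force: 0.0
```

```bash
python3 go.py 549.7 -199 58; python3 - <<'E'
from h import *
save('scene','s4.png',(250,160,340,240),7)
E
```

```text
13.55 [ 550.    -200.238   62.377] psi -2.3554307393370904 zax [-0.001  0.001 -1.   ] q [ 0.589  0.547 -0.37   1.822  0.259  0.822 -1.522] w 1.0004609739531312 0.0 [0.399 0.447 0.087] [-0.001 -0.009 -0.013]
tool delta fr [-0.001 -0.004  0.015]
```

View pics/s4.png

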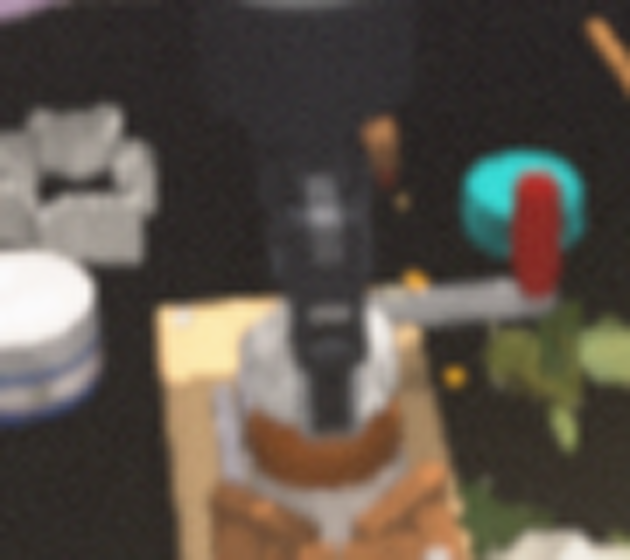

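The finger straddles the cap (tip at crop (330,430)), centred on it. The lever points to -x, i.e. closed.

Emit:
arm_command(
  targets=[
    {"tx": 0, "ty": -0.003, "tz": 0.014, "rx": 0, "ry": 0, "rz": 0, "fingers": -1},
    {"tx": 0, "ty": 0, "tz": 0, "rx": 0, "ry": 0, "rz": 0, "fingers": -1},
    {"tx": 0, "ty": 0, "tz": 0, "rx": 0, "ry": 0, "rz": 0, "fingers": 1},
    {"tx": 0, "ty": 0, "tz": 0, "rx": 0, "ry": 0, "rz": 0, "fingers": 1},
    {"tx": 0, "ty": 0, "tz": 0, "rx": 0, "ry": 0, "rz": 0, "fingers": 1},
    {"tx": 0, "ty": 0, "tz": 0, "rx": 0, "ry": 0, "rz": 0, "fingers": 1},
    {"tx": 0, "ty": 0, "tz": 0, "rx": 0, "ry": 0, "rz": 0, "fingers": 1},
    {"tx": 0, "ty": 0, "tz": 0, "rx": 0, "ry": 0, "rz": 0, "fingers": 1},
  ],
  squeeze=70,
)

```text
clock: 14.27
tool_pos: [551.0, -197.9, 59.9]
tool_rot: [-3.14, 0.063, -0.001]
wrist_force: [-2.5, 2.6, 6.8]
width: 0.614
grip_force: 71.7
```

```bash
python3 go.py 550 -199 58
```

```text
14.2667 [ 550.991 -197.853   59.912] psi -2.3109730112376865 zax [ 0.001  0.001 -1.   ] q [ 0.585  0.55  -0.37   1.824  0.261  0.815 -1.526] w 0.6144936628457673 71.70372806489468 [-2.456  2.553  6.763] [ 1.039  0.422 -0.005]
tool delta fr [-0.003  0.004  0.006]
```

Emit:
arm_command(
  targets=[
    {"tx": 0, "ty": 0, "tz": 0, "rx": 0, "ry": 0, "rz": -0.02, "fingers": 1},
    {"tx": 0, "ty": 0, "tz": -0.0003, "rx": 0, "ry": 0, "rz": -0.03, "fingers": 1},
    {"tx": 0, "ty": 0, "tz": -0.0003, "rx": 0, "ry": 0, "rz": -0.03, "fingers": 1},
    {"tx": 0, "ty": 0, "tz": -0.0003, "rx": 0, "ry": 0, "rz": -0.03, "fingers": 1},
    {"tx": 0, "ty": 0, "tz": -0.0003, "rx": 0, "ry": 0, "rz": -0.03, "fingers": 1},
    {"tx": 0, "ty": 0, "tz": -0.0003, "rx": 0, "ry": 0, "rz": -0.03, "fingers": 1},
    {"tx": 0, "ty": 0, "tz": 0, "rx": 0, "ry": 0, "rz": 0, "fingers": 1},
  ],
)

```text
clock: 14.85
tool_pos: [551.4, -198.9, 60.6]
tool_rot: [-3.106, -0.473, -0.003]
wrist_force: [-1.3, 1.6, 7.4]
width: 0.612
grip_force: 71.8
```

```bash
python3 go.py 550 -199 58
```

```text
14.85 [ 551.447 -198.853   60.616] psi 17.308659454408517 zax [ 0.002  0.    -1.   ] q [ 0.647  0.563 -0.451  1.821  0.32   0.828 -1.231] w 0.6117278799600968 71.78559992462397 [-1.3    1.631  7.396] [0.609 0.384 0.139]
tool delta fr [-0.005 -0.001  0.009]
```

Emit:
arm_command(
  targets=[
    {"tx": 0, "ty": 0, "tz": -0.0005, "rx": 0, "ry": 0, "rz": -0.03, "fingers": 1},
    {"tx": 0, "ty": 0, "tz": -0.0005, "rx": 0, "ry": 0, "rz": -0.03, "fingers": 1},
    {"tx": 0, "ty": 0, "tz": -0.0005, "rx": 0, "ry": 0, "rz": -0.03, "fingers": 1},
    {"tx": 0, "ty": 0, "tz": -0.0005, "rx": 0, "ry": 0, "rz": -0.03, "fingers": 1},
    {"tx": 0, "ty": 0, "tz": -0.0005, "rx": 0, "ry": 0, "rz": -0.03, "fingers": 1},
    {"tx": 0, "ty": 0, "tz": -0.0005, "rx": 0, "ry": 0, "rz": -0.03, "fingers": 1},
    {"tx": 0, "ty": 0, "tz": -0.0005, "rx": 0, "ry": 0, "rz": -0.03, "fingers": 1},
    {"tx": 0, "ty": 0, "tz": -0.0005, "rx": 0, "ry": 0, "rz": -0.03, "fingers": 1},
    {"tx": 0, "ty": 0, "tz": -0.0005, "rx": 0, "ry": 0, "rz": -0.03, "fingers": 1},
    {"tx": 0, "ty": 0, "tz": -0.0005, "rx": 0, "ry": 0, "rz": -0.03, "fingers": 1},
    {"tx": 0, "ty": 0, "tz": -0.0005, "rx": 0, "ry": 0, "rz": -0.03, "fingers": 1},
    {"tx": 0, "ty": 0, "tz": 0, "rx": 0, "ry": 0, "rz": 0, "fingers": 1},
  ],
)

```text
clock: 15.85
tool_pos: [551.3, -198.2, 61.6]
tool_rot: [-2.785, -1.453, -0.003]
wrist_force: [-0.9, 3.3, 4.2]
width: 0.612
grip_force: 72.8
```

```bash
python3 go.py 550 -199 58
```

```text
15.85 [ 551.303 -198.205   61.552] psi 55.104876389522175 zax [ 0.001  0.001 -1.   ] q [ 0.76   0.598 -0.606  1.817  0.434  0.862 -0.662] w 0.6118874967947956 72.82098524272442 [-0.873  3.305  4.206] [0.758 0.09  0.024]
tool delta fr [-0.005 -0.002  0.012]
```

Emit:
arm_command(
  targets=[
    {"tx": 0, "ty": 0, "tz": 0, "rx": 0, "ry": 0, "rz": -0.03, "fingers": 1},
    {"tx": 0, "ty": 0, "tz": 0, "rx": 0, "ry": 0, "rz": -0.03, "fingers": 1},
    {"tx": 0, "ty": 0, "tz": 0, "rx": 0, "ry": 0, "rz": -0.03, "fingers": 1},
    {"tx": 0, "ty": 0, "tz": 0, "rx": 0, "ry": 0, "rz": -0.03, "fingers": 1},
    {"tx": 0, "ty": 0, "tz": 0, "rx": 0, "ry": 0, "rz": 0, "fingers": 1},
    {"tx": 0, "ty": 0, "tz": 0, "rx": 0, "ry": 0, "rz": 0, "fingers": 1},
    {"tx": 0, "ty": 0, "tz": 0, "rx": 0, "ry": 0, "rz": 0, "fingers": 1},
  ],
)

```text
clock: 16.43
tool_pos: [551.2, -198.0, 61.5]
tool_rot: [-2.596, -1.769, -0.003]
wrist_force: [0.5, 4.6, 3.9]
width: 0.614
grip_force: 73.0
```

```bash
python3 go.py 550 -199 58
```

```text
16.4333 [ 551.245 -198.044   61.546] psi 68.55349686576956 zax [ 0.001  0.001 -1.   ] q [ 0.798  0.614 -0.66   1.816  0.476  0.875 -0.46 ] w 0.6141126218040265 72.96137195080519 [0.486 4.598 3.905] [ 1.166  0.043 -0.016]
tool delta fr [-0.005 -0.003  0.012]
```

Emit:
arm_command(
  targets=[
    {"tx": 0, "ty": 0, "tz": -0.005, "rx": 0, "ry": 0, "rz": 0, "fingers": 1},
    {"tx": 0, "ty": 0, "tz": -0.005, "rx": 0, "ry": 0, "rz": 0, "fingers": 1},
    {"tx": 0, "ty": 0, "tz": 0, "rx": 0, "ry": 0, "rz": 0, "fingers": 1},
  ],
)

```text
clock: 16.68
tool_pos: [550.2, -198.0, 63.5]
tool_rot: [-2.594, -1.768, -0.001]
wrist_force: [0.3, 5.2, -0.6]
width: 0.613
grip_force: 73.8
```

```bash
python3 go.py
```

```text
16.6833 [ 550.162 -198.039   63.496] psi 68.55939456041105 zax [-0.001  0.002 -1.   ] q [ 0.8    0.611 -0.662  1.815  0.473  0.88  -0.458] w 0.612725142128085 73.78070410341024 [ 0.307  5.22  -0.581] [ 1.074 -0.203 -0.016]
```

Emit:
arm_command(
  targets=[
    {"tx": 0, "ty": 0, "tz": -0.008, "rx": 0, "ry": 0, "rz": 0, "fingers": 1},
    {"tx": 0, "ty": 0, "tz": -0.008, "rx": 0, "ry": 0, "rz": 0, "fingers": 1},
    {"tx": 0, "ty": 0, "tz": -0.008, "rx": 0, "ry": 0, "rz": 0, "fingers": 1},
    {"tx": 0, "ty": 0, "tz": -0.008, "rx": 0, "ry": 0, "rz": 0, "fingers": 1},
    {"tx": 0, "ty": 0, "tz": -0.008, "rx": 0, "ry": 0, "rz": 0, "fingers": 1},
    {"tx": 0, "ty": 0, "tz": -0.008, "rx": 0, "ry": 0, "rz": 0, "fingers": 1},
    {"tx": 0, "ty": 0, "tz": -0.008, "rx": 0, "ry": 0, "rz": 0, "fingers": 1},
    {"tx": 0, "ty": 0, "tz": -0.008, "rx": 0, "ry": 0, "rz": 0, "fingers": 1},
    {"tx": 0, "ty": 0, "tz": -0.008, "rx": 0, "ry": 0, "rz": 0, "fingers": 1},
    {"tx": 0, "ty": 0, "tz": -0.008, "rx": 0, "ry": 0, "rz": 0, "fingers": 1},
    {"tx": 0, "ty": 0, "tz": -0.004, "rx": 0, "ry": 0, "rz": 0, "fingers": 1},
    {"tx": 0, "ty": 0, "tz": 0, "rx": 0, "ry": 0, "rz": 0, "fingers": 1},
  ],
)

```text
clock: 17.68
tool_pos: [550.7, -199.6, 89.5]
tool_rot: [2.594, 1.772, 0.0]
wrist_force: [0.5, -0.2, -0.4]
width: 0.615
grip_force: 73.8
```

Emit:
arm_command(
  targets=[
    {"tx": 0, "ty": 0, "tz": 0, "rx": 0, "ry": 0, "rz": 0, "fingers": 1},
    {"tx": 0, "ty": 0, "tz": 0, "rx": 0, "ry": 0, "rz": 0, "fingers": 1},
    {"tx": 0, "ty": 0, "tz": 0, "rx": 0, "ry": 0, "rz": 0, "fingers": 1},
    {"tx": 0, "ty": 0, "tz": 0, "rx": 0, "ry": 0, "rz": 0, "fingers": 1},
  ],
)

```text
clock: 18.02
tool_pos: [550.3, -199.4, 89.0]
tool_rot: [-2.594, -1.772, 0.0]
wrist_force: [-0.1, 0.3, -0.5]
width: 0.61
grip_force: 73.8
```

```bash
python3 go.py 551 -198 90; python3 - <<'E'
from h import *
save('scene','s5.png',(250,160,340,240),7)
E
```

```text
18.0167 [ 550.32  -199.446   88.963] psi 68.68982102736742 zax [-0.  0. -1.] q [ 0.818  0.578 -0.683  1.801  0.447  0.923 -0.434] w 0.6104819205949348 73.80874693393707 [-0.094  0.347 -0.516] [0.014 0.011 0.004]
tool delta fr [ 0.005  0.    -0.003]
```

View pics/s5.png

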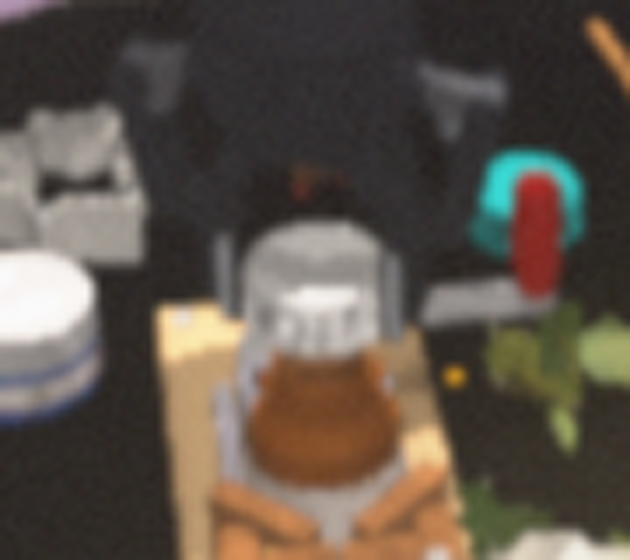

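The cap (crop centre about (315,290)) is held level above the amber neck, the jar is seated in the V and the lever is shut. Handing in.

```bash
python3 -c "
from rig import hand_in
print(hand_in())"
```

```text
the job is handed in; nothing more can be done
None
```

Handed in at about 18 s: the lever is at its closed stop, and the cap was turned 71° anticlockwise and raised straight up; it is held level over the mouth with about 2 cm of air by the arm readings, though no verdict came back.

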